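Turn an antenna carrier about its peg onto a sprung contact and latch it

TASK

The antenna carrier plate lies askew on the alignment fixture with the slot at one corner round the locating peg. With closed fingers push its opposite corner so that it turns about the peg until its other long edge bears on the brass sprung contact; press it there with about 10 N for half a second (less than 4 N on the contact is not home, more than 18 N damages it), then let go and swing the red keeper right round to its end stop over the plate. Keep the plate flat on the fixture and its slot on the peg, and leave the screwdriver and the solder spool where they lie.

Things in the scene. Friction and masses are not known exactly. Their poses are not given: they have to be found in the camera images.
- fixture: Fixed dark steel tooling plate 165 (x) x 150 (y) x 8 mm; its top is 8 mm above the bench and spans x -80..85, y -55..95 mm in its frame. Origin at its underside; +x points to the robot's right, +y away from the robot (within 0.12 rad). In its frame the peg stands at x 27, y 70 mm and the keeper's pivot (post 12 mm across) at x 67, y 10 mm.
- peg (a point): Foot of the steel locating peg, on the fixture's top: 10 mm in diameter, 23 mm tall, fixed.
- contact_block: Fixed black block on the fixture, 26 mm wide, 12.5 high, right of the plate; a brass plunger 10 mm across (axis 6 mm above the fixture's top) sticks out 12 mm to the left. Origin: the plunger's free face, at the fixture's top; axes parallel to the fixture's. The plunger goes in along +x, 8 mm at most, against a spring of 6 N/mm (4 N at 0.7 mm, 18 N at 3 mm), damped.
- carrier: Loose aluminium plate with green board on top, 12 mm thick, 0.22-0.4 kg, flat on the fixture. Origin: underside, in the slot, at the peg's centre; it spans x -62..18, y -110..10 mm. Open slot in the far (+y) edge, 14 wide, 18 deep, 1-2 mm play on the peg. Starts 0.25-0.42 rad clockwise (from above) of the fixture; home is parallel to it within 0.06 rad. The corner slides at 1-3 N.
- push_corner (a point): The carrier's corner opposite the slot (near left; x -62, y -110 mm in the carrier's frame), half-way up. Push to the right on the left (-x) long edge about 8 mm from this corner. Of 10 N across the edge 5 to 9 N reach the plunger if the fingers go straight and slip along the edge; 10 to 14 N if they go with the plate in an arc about the peg (friction then helps).
- edge_point (a point): Point of the carrier's right (+x) long edge, half-way up, that meets the plunger (x 18, y -95 mm in the carrier's frame).
- keeper (a joint): Red keeper bar 64x14x6 mm, underside 22.5 mm above the bench, on an upright pivot right of the plate. Radians: at 0 it points to the near right, off the plate; grows clockwise seen from above, passing the robot's side; at its end stop, 2.356, it points left (the fixture's -x), 2.5 mm above the plate. Light friction, stays where left; starts at 0-0.5.
- keeper_knob (a point): Middle of the grip of the keeper's black upright knob: 14 mm in diameter, free from 36.5 to 59 mm above the bench, this point at 46.5 mm; 50 mm from the pivot axis. It can be gripped from above.
- screwdriver: Red-handled screwdriver, 168 mm long, lying on the bench nearer the robot and to the left; bystander.
- solder_spool: Black solder spool, 54 mm across and 40 mm high, on the bench near the robot; bystander.

How it is judged:
By the outcome, as a careful person would: the job done as asked, in the order asked, and still so for the second after the job is handed in, with the robot touching nothing.
It also fails if it takes over 64 s, if anything falls off the work surface, if the arm or the gripper's body presses on something with over 40 N, if the wrist force passes 120 N, or if a joint passes its speed limit or range.

ROBOT

A 6-joint arm with a two-finger parallel gripper is mounted at the origin on a cart in front of the work surface, level with it; the furniture and walls round the work are solid. World frame = base frame: x ahead of the robot, y to its left, z up, the work surface at z = 0. Lengths are in m, angles in rad, forces in N, time in s.
With the tool pointing down it reaches from about 0.3 to 0.775 m from the base axis. Payload 14.6 kg.
Tool frame: the origin (TCP) lies between the finger pads; the fingertips stand 25 mm ahead of it and the grasp point (between the pads) lies 6 mm ahead of it; z points along the fingers, y is the direction in which the jaws open and shut (so a half turn about z gives the same grasp; the last joint's range is limited). The gripper opens to 85 mm and grips with 20 to 120 N. Pads are 22 mm wide; open, the fingers measure 114 mm over their backs; the gripper's body (76 mm by 85 mm) begins 54 mm behind the grasp point. The pads swing forward as they close: fully open they stand 13 mm farther back than shut.
Start: joints at [1.248, 0.3, 1.521, -0, 1.321, -0.067], TCP at [0.139, 0.532, 0.256] pointing down, gripper open.
Joint ranges: [-3.03, 3.03], [-0.79, 2.21], [0.23, 2.52], [-1.04, 4.18], [0, 3.07], [-2.55, 2.55]. Speed limits (rad/s): [2.22, 2.22, 2.57, 3.14, 3.14, 3.14].

INTERFACE

Orientations are given as a unit quaternion [w, x, y, z].
In Python, from station import sense, cams, env gives the robot as it stands. The module is installed in compiled form; this text tells all that it offers.
- The arm moves only by the tool carry_out, never from a script. Its argument "steps" is a list that holds one entry, the list of rows, each a list of 5 numbers: the finger opening in cm, from 0 to 8.54, then the shift along the tool's x, y, z in cm, then the turn about the tool's z in rad. In form: [[[grip, tx, ty, tz, roll], ...]]. A call has 1 to 12 rows; each row shifts and turns the commanded pose from where the row before left it, along the tool's axes as they then stand; what a row does not reach is not made up. A row lasts 1/12 s, in which the tool goes at most 41.7 mm and 7.16 degrees, less where a joint would pass 70% of its speed; a pose out of reach is approached as far as the arm can. A call is refused whole if a number of a shift passes 4.17 or a number of a turn 0.125, either way. A call with a gripper value outside its range is refused whole. The fingers move at their own pace and stop on an object; the grip force is fixed at half the most. Time passes only in rows, so rows that do not move let the fingers close. It gives the time, the measured TCP pose, the force and the opening at its end, in the units of the state.
- sense(): the state, without advancing time (a new reading comes with each control period).
- cams.grab_frame(name): name is "scene" or "side" or "wrist"; returns a dict with "img" (384x512x3 uint8, red, green, blue), "fx", "fy", "cx", "cy" (pixels), "D" ([k1, k2, p1, p2, k3] as OpenCV has them; the pictures are not rectified), "rvec" (rotation vector, rad) and "tvec" (3), from world to camera coordinates, as OpenCV has them; the wrist camera has in their place "tool_from_camera" (4x4, takes a point from camera to tool coordinates, whose origin is the TCP and whose axes are the flange's). Camera axes: x right, y down, z forward; pixel columns grow to the right and rows downward; lengths in m; the calibration is good to about 2 mm. A picture is of the moment at which its call begins: read the wrist's pose just before it. There is no depth.
- env.close_job(): hands the job in, once; it reports no verdict.
Trained networks look in a picture, given as the dict that the camera call returned (one of the last four; its "shot" number tells which), for a name from the list of things; names that differ only in an ending like _2 or _b are one class to them, and where a whole thing is asked for, a point or a joint stands for the part that bears it (a point fixed in the world has none). Each returns a list of dicts, best first, with "confidence" (0 to 1); they miss things now and then, are a little off and sometimes report something else, mostly with a low value. They report only what shows in the picture. A call takes as long as a camera call.
- cams.trace(picture, name): "mask" (384x512 bool, what is visible of it).
- cams.place_of(picture, name): "position" ([x, y, z] in m, in world coordinates, good to about 4 mm: a listed point, or the origin of a listed thing).
The state is a dict: "clock": time; "qpos": joint angles; "joint_velocities": joint speeds; "joint_efforts": joint torques, N m; "tcp_pos": TCP position; "tool_rot": TCP orientation; "contact_force": force on the tool from outside, world axes, zero at the start; "moment": the same for the moment, N m; "width": finger opening in m.
Only numpy, scipy, OpenCV 4.12 (cv2) and the standard library are available. Lean on these libraries where they do the work, as an engineer would, in place of code of your own. Each camera call takes 0.05 s, during which the arm holds its last target. There are 200 camera calls.

## Working session

There is one attempt and no reset: what is moved stays moved. The work goes in short steps, Python scripts to look and compute and a tool call to move; the robot and the scene stay as the last step left them, time stands still between calls to the robot, and variables do not carry over. Pictures are saved under pics/ and viewed, about 8 in all and at most 12, crops included, and the job is handed in when it is done.

Besides the shell and the picture viewer there is one more tool, called after "Emit:" as name(argument=value, ...), one argument or row to a line, values as JSON. carry_out: Moves the arm, as the interface text tells. Its arguments: {"type":"object","properties":{"steps":{"type":"array","items":{"type":"array","items":{"type":"array","items":{"type":"number"}}}}},"required":["steps"]}

```bash
mkdir -p pics; ls; cat > h.py <<'E'
import numpy as np, cv2
from station import sense, cams, env
from scipy.spatial.transform import Rotation as R
def save(d,n): cv2.imwrite(f'pics/{n}.png',cv2.cvtColor(d['img'],cv2.COLOR_RGB2BGR))
def K(d): return np.array([[d['fx'],0,d['cx']],[0,d['fy'],d['cy']],[0,0,1.]])
def proj(d,P): return cv2.projectPoints(np.array(P,float).reshape(-1,3),np.array(d['rvec'],float),np.array(d['tvec'],float),K(d),np.array(d['D'],float))[0].reshape(-1,2)
def st():
    s=sense(); q=s['tool_rot']; r=R.from_quat([q[1],q[2],q[3],q[0]])
    return s,np.array(s['tcp_pos']),r
E
python3 - <<'E'
from h import *
s,p,r=st(); print(s['clock'],p,r.as_matrix().round(3).tolist(),s['width'])
for c in ['scene','side']:
    d=cams.grab_frame(c); save(d,c+'0')
    for n in ['fixture','peg','contact_block','carrier','push_corner','edge_point','keeper_knob','screwdriver','solder_spool']:
        print(c,n,[(np.round(o['position'],4).tolist(),round(o['confidence'],2)) for o in cams.place_of(d,n)[:2]])
E
```

```text
pics
0.0 [0.1391124  0.53190508 0.25571368] [[-0.967, 0.253, -0.0], [0.253, 0.967, -0.001], [0.0, -0.001, -1.0]] 0.0858772987634777
scene fixture [([0.6544, 0.1245, 0.0017], 0.65), ([0.6386, 0.1907, 0.0153], 0.53)]
scene peg [([0.7281, 0.0953, 0.0047], 0.83), ([0.4277, -0.0692, 0.0033], 0.61)]
scene contact_block [([0.6332, 0.0769, 0.0074], 0.71)]
scene carrier [([0.7267, 0.1004, 0.0066], 0.7)]
scene push_corner [([0.638, 0.1896, 0.0127], 0.68), ([0.6375, 0.1078, 0.012], 0.22)]
scene edge_point [([0.6371, 0.1083, 0.0137], 0.65)]
scene keeper_knob [([0.6345, 0.0278, 0.0457], 0.51)]
scene screwdriver [([0.514, 0.2221, 0.0028], 0.94), ([0.428, -0.0672, -0.0025], 0.41)]
scene solder_spool [([0.4305, -0.0682, 0.0033], 0.78)]
side fixture [([0.6607, 0.1247, -0.0032], 0.61)]
side peg [([0.7307, 0.0984, 0.009], 0.77)]
side contact_block [([0.6324, 0.0784, 0.0097], 0.7)]
side carrier [([0.7304, 0.0951, 0.0071], 0.56)]
side push_corner [([0.6436, 0.1851, 0.0159], 0.95)]
side edge_point [([0.6366, 0.1085, 0.0138], 0.68)]
side keeper_knob [([0.7304, 0.1003, 0.0096], 0.71), ([0.6335, 0.0191, 0.0455], 0.65)]
side screwdriver [([0.5133, 0.2202, 0.0001], 0.86)]
side solder_spool [([0.4273, -0.071, -0.0046], 0.6)]
```

View pics/scene0.png

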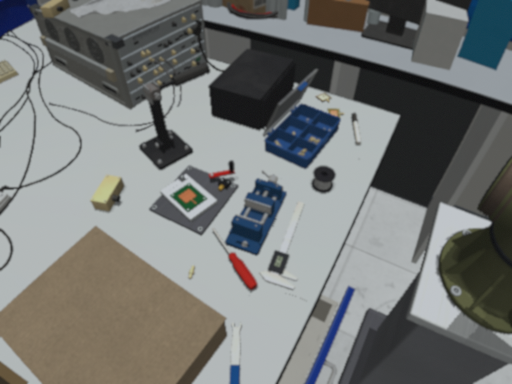

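View pics/side0.png

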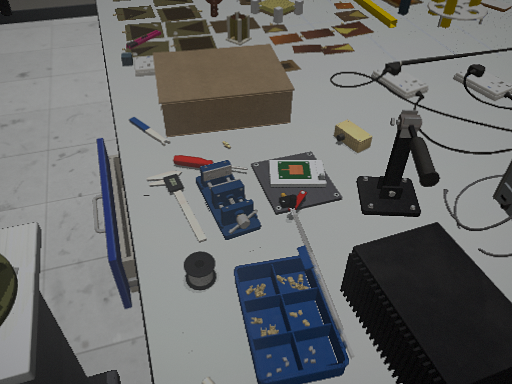

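The pictures show the carrier on the fixture at about scene (200,197) and side (297,172). A blue vise sits between it and the robot, and a soldering-iron stand is behind it. I'll bring the wrist camera over it.

Emit:
carry_out(
  steps=[
    [[8.5,-3.6,-1.85,0,0],[8.5,-3.6,-1.85,0,0],[8.5,-3.6,-1.85,0,0],[8.5,-3.6,-1.85,0,0],[8.5,-3.6,-1.85,0,0],[8.5,-3.6,-1.85,0,0],[8.5,-3.6,-1.85,0,0],[8.5,-3.6,-1.85,0,0],[8.5,-3.6,-1.85,0,0],[8.5,-3.6,-1.85,0,0],[8.5,-3.6,-1.85,0,0],[8.5,-3.6,-1.85,0,0]],
  ],
)

```text
clock: 2.0
tcp_pos: [0.5022, 0.2063, 0.2565]
tool_rot: [0.0, 0.128, 0.992, 0.0]
contact_force: [0.8, 1.1, 0.2]
width: 0.0848
```

```bash
python3 - <<'E'
from h import *
s,p,r=st(); print(p,s['qpos'])
d=cams.grab_frame('wrist'); T=np.array(d['tool_from_camera']);print(T.round(3),d['fx'])
M=np.eye(4);M[:3,:3]=r.as_matrix();M[:3,3]=p
C=M@T;print(C.round(3))
E
```

```text
[0.50220294 0.20629823 0.25648046] [ 3.22289730e-01  2.83769545e-01  1.54131061e+00  4.28159150e-05
  1.31605287e+00 -9.92597939e-01]
[[ 0.002 -0.963 -0.27   0.067]
 [ 1.     0.002  0.001  0.001]
 [-0.001 -0.27   0.963 -0.117]
 [ 0.     0.     0.     1.   ]] 282.9780779672556
[[ 0.251  0.932  0.262  0.437]
 [ 0.968 -0.242 -0.067  0.224]
 [ 0.001  0.271 -0.963  0.373]
 [ 0.     0.     0.     1.   ]]
```

Emit:
carry_out(
  steps=[
    [[0,-3.2,-1.8,0,0],[0,-3.2,-1.8,0,0],[0,-3.2,-1.8,0,0],[0,0,0,0,0],[0,0,0,0,0],[0,0,0,0,0]],
  ],
)

```text
clock: 2.55
tcp_pos: [0.5798, 0.1318, 0.256]
tool_rot: [-0.0, 0.128, 0.992, 0.0]
contact_force: [-0.4, 0.6, 0.8]
width: 0.0116
```

```bash
cat >> h.py <<'E'
def wrist():
    s,p,r=st(); d=cams.grab_frame('wrist')
    M=np.eye(4);M[:3,:3]=r.as_matrix();M[:3,3]=p
    W=np.linalg.inv(M@np.array(d['tool_from_camera']))
    d2=dict(d); d2['rvec']=cv2.Rodrigues(W[:3,:3])[0].ravel(); d2['tvec']=W[:3,3]
    return d,d2
def ray(d,uv,z):
    "pixels -> world xy at height z"
    n=cv2.undistortPoints(np.array(uv,float).reshape(-1,1,2),K(d),np.array(d['D'],float)).reshape(-1,2)
    Rm=cv2.Rodrigues(np.array(d['rvec'],float))[0]; c=-Rm.T@np.array(d['tvec'])
    v=np.c_[n,np.ones(len(n))]@Rm
    return (c+v*((z-c[2])/v[:,2])[:,None])[:,:2]
E
python3 - <<'E'
from h import *
d,d2=wrist(); save(d2,'w1')
for n in ['fixture','peg','contact_block','carrier','push_corner','edge_point','keeper_knob','screwdriver','solder_spool']:
    o=cams.place_of(d,n)[:2]
    print(n,[(np.round(a['position'],4).tolist(),round(a['confidence'],2),proj(d2,a['position']).round(0).tolist()) for a in o])
E
```

```text
fixture []
peg [([0.7287, 0.0991, 0.006], 0.71, [[260.0, 267.0]]), ([0.6354, 0.075, 0.0104], 0.27, [[226.0, 214.0]])]
contact_block [([0.6384, 0.075, 0.0122], 0.67, [[226.0, 217.0]])]
carrier [([0.7299, 0.0985, 0.0069], 0.75, [[259.0, 268.0]])]
push_corner [([0.6436, 0.1894, 0.0167], 0.58, [[310.0, 201.0]])]
edge_point []
keeper_knob [([0.6354, 0.0237, 0.0503], 0.91, [[183.0, 235.0]])]
screwdriver [([0.5147, 0.2181, -0.002], 0.64, [[309.0, 97.0]])]
solder_spool [([0.4309, -0.0688, -0.0047], 0.59, [[75.0, 91.0]])]
```

View pics/w1.png

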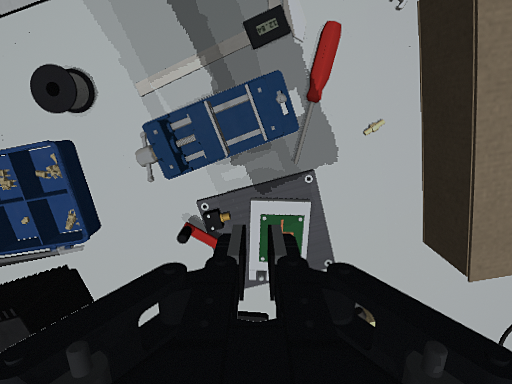

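```bash
python3 - <<'E'
from h import *
d,d2=wrist()
cv2.imwrite('pics/w1crop.png',cv2.resize(cv2.cvtColor(d2['img'],cv2.COLOR_RGB2BGR)[150:290,140:340],None,fx=4,fy=4,interpolation=cv2.INTER_CUBIC))
E
```

```text
(no output)
```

View pics/w1crop.png

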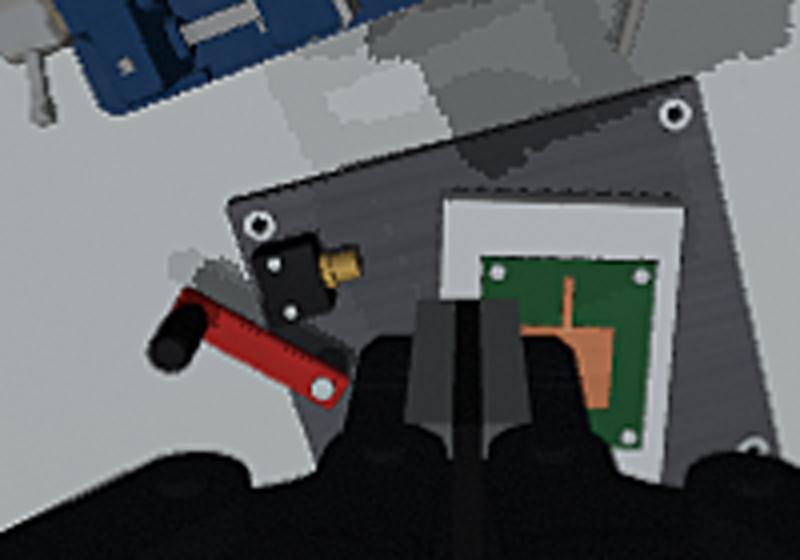

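```bash
python3 - <<'E'
from h import *
d,d2=wrist()
f=lambda c,z: ray(d2,np.array([c])/4+np.array([140,150]),z)[0]
pts=dict(fixL=((692,76),.008),fixR=((230,202),.008),carL=((685,208),.020),carR=((445,200),.020),carLfar=((662,475),.020),piv=((322,388),.030),knob=((172,350),.059),plg=((362,265),.018))
W={k:f(*v) for k,v in pts.items()}
for k,v in W.items(): print(k,v.round(4))
e=W['fixR']-W['fixL']; print('len',np.linalg.norm(e))
yaw=np.arctan2(e[1],e[0])+np.pi/2; print('fix yaw',yaw)
# fixture x-axis dir ex, y-axis ey
def fr(a): ex=np.array([np.sin(a),-np.cos(a)]); return ex,np.array([np.cos(a),np.sin(a)])
ex,ey=fr(yaw)
o=(W['fixR']-.085*ex+.055*ey + W['fixL']+.08*ex+.055*ey)/2
P=lambda x,y:o+ex*x+ey*y
print('origin',o,'peg',P(.027,.07),'pivot',P(.067,.01))
c=W['carR']-W['carL']; print('car len',np.linalg.norm(c),'yaw',np.arctan2(c[1],c[0])+np.pi/2)
c=W['carLfar']-W['carL']; print('yaw from long edge',np.arctan2(c[1],c[0]))
k=W['knob']-W['piv']; print('knob r',np.linalg.norm(k), 'fix coords',k@ex,k@ey)
b=W['plg']-o; print('plunger fix',b@ex,b@ey)
b=W['carL']-o; print('carL fix',b@ex,b@ey)
E
```

```text
fixL [0.6049 0.2032]
fixR [0.6082 0.043 ]
carL [0.6447 0.1904]
carR [0.6222 0.1149]
carLfar [0.7399 0.1629]
piv [0.6726 0.0592]
knob [0.6357 0.0263]
plg [0.6379 0.082 ]
len 0.16022319719280728
fix yaw 0.020570001841219154
origin [0.66152943 0.12671884] peg [0.73206997 0.10116435] pivot [0.6729054 0.0599387]
car len 0.07881358175270128 yaw -0.28920530279603196
yaw from long edge -0.2812207516624425
knob r 0.04939020594684784 fix coords 0.03213852838378391 -0.037503432333544626
plunger fix 0.04425853164176177 -0.02455788996382497
carL fix -0.06403021700164191 -0.015534904045607973
```

```bash
python3 - <<'E'
from h import *
s,p,r=st();print(p,s['width'])
for c,base,top in [('scene',(165,150),(153,90)),('side',(390,195),(407,120))]:
    d=cams.grab_frame(c); print(c,'base',ray(d,base,.01),[ (z,ray(d,top,z).round(3).tolist()) for z in (.08,.12,.16,.2)])
d=cams.grab_frame('scene'); print('box edge top',ray(d,[(97,228),(224,318)],.06))
E
```

```text
[0.58009705 0.13154246 0.25632306] 0.00014399044800839252
scene base [[0.84264744 0.02873058]] [(0.08, [[0.98, -0.105]]), (0.12, [[0.933, -0.061]]), (0.16, [[0.885, -0.018]]), (0.2, [[0.838, 0.026]])]
side base [[0.85423352 0.01692828]] [(0.08, [[0.965, 0.166]]), (0.12, [[0.924, 0.116]]), (0.16, [[0.882, 0.066]]), (0.2, [[0.841, 0.016]])]
box edge top [[0.77698063 0.32695399]
 [0.44454732 0.35597509]]
```

Emit:
carry_out(
  steps=[
    [[0,-1.87,3.28,0,0],[0,-1.87,3.28,0,0],[0,-1.87,3.28,0,0],[0,0,0,3.5,0.03],[0,0,0,3.5,0],[0,0,0,3.5,0],[0,0,0,3.5,0],[0,0,0,3.0,0],[0,0,0,2.5,0],[0,0,0,1.5,0],[0,0,0,0.9,0],[0,0,0,0,0]],
  ],
)

```text
clock: 4.3
tcp_pos: [0.6589, 0.2123, 0.0358]
tool_rot: [-0.001, 0.142, 0.99, -0.0]
contact_force: [-0.8, 0.1, 0.4]
width: -0.0005
```

```bash
python3 - <<'E'
from h import *
s,p,r=st(); print(p,r.as_matrix().round(3).tolist(),s['contact_force'])
d,d2=wrist(); im=cv2.cvtColor(d2['img'],cv2.COLOR_RGB2BGR)
cv2.imwrite('pics/w2.png',im)
for n in ['push_corner','contact_block','edge_point','carrier']:
    o=cams.place_of(d,n)[:1]
    print(n,[(np.round(a['position'],4).tolist(),round(a['confidence'],2),proj(d2,a['position']).round(0).tolist()) for a in o])
E
```

```text
[0.65886214 0.21230241 0.03581646] [[-0.959, 0.282, -0.002], [0.282, 0.959, -0.001], [0.002, -0.001, -1.0]] [-0.81260631  0.07194744  0.35821658]
push_corner [([0.6414, 0.1893, 0.0152], 0.73, [[203.0, 224.0]])]
contact_block [([0.6377, 0.0752, 0.0069], 0.64, [[23.0, 263.0]])]
edge_point [([0.6322, 0.1096, 0.0128], 0.8, [[63.0, 245.0]])]
carrier []
```

View pics/w2.png

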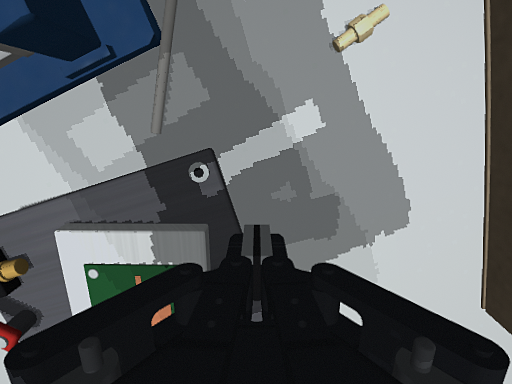

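Emit:
carry_out(
  steps=[
    [[0,0,-0.4,0,0],[0,0,-0.4,0,0],[0,0,-0.2,0,0],[0,0,-0.1,0,0],[0,0,-0.1,0,0],[0,0,-0.1,0,0],[0,0,0,0,0]],
  ],
)

```text
clock: 5.13
tcp_pos: [0.6556, 0.1999, 0.0373]
tool_rot: [-0.0, 0.142, 0.99, -0.0]
contact_force: [-0.8, -0.2, 0.2]
width: -0.0
```

Emit:
carry_out(
  steps=[
    [[0,0,-0.1,0,0],[0,0,-0.1,0,0],[0,0,-0.1,0,0]],
  ],
)

```text
clock: 5.38
tcp_pos: [0.6547, 0.1972, 0.0372]
tool_rot: [-0.0, 0.142, 0.99, 0.0]
contact_force: [0.4, 0.9, 0.9]
width: -0.0004
```

Emit:
carry_out(
  steps=[
    [[0,0,-0.1,0,0],[0,0,-0.1,0,0],[0,0,-0.1,0,0]],
  ],
)

```text
clock: 5.63
tcp_pos: [0.6538, 0.1944, 0.0373]
tool_rot: [-0.0, 0.142, 0.99, 0.0]
contact_force: [-1.8, 3.2, 1.2]
width: 0.0
```

Emit:
carry_out(
  steps=[
    [[0,0.14,-0.2,0,-0.02],[0,0.14,-0.2,0,-0.02],[0,0.14,-0.2,0,-0.02],[0,0.14,-0.2,0,-0.02],[0,0.14,-0.2,0,-0.02],[0,0.14,-0.2,0,-0.02],[0,0.14,-0.2,0,-0.02],[0,0.14,-0.2,0,-0.02],[0,0.14,-0.2,0,-0.02],[0,0.14,-0.2,0,-0.02],[0,0,0,0,0]],
  ],
)

```text
clock: 6.55
tcp_pos: [0.6361, 0.177, 0.0373]
tool_rot: [-0.0, 0.042, 0.999, -0.0]
contact_force: [-0.8, 1.8, 1.2]
width: 0.0
```

```bash
python3 - <<'E'
from h import *
s,p,r=st(); print(p,r.as_matrix().round(3).tolist(),s['contact_force'])
d,d2=wrist(); im=cv2.cvtColor(d2['img'],cv2.COLOR_RGB2BGR)
cv2.imwrite('pics/w3.png',cv2.resize(im[140:340,0:300],None,fx=2.6,fy=2.6,interpolation=cv2.INTER_CUBIC))
np.save('w3.npy',np.r_[d2['rvec'],d2['tvec']])
E
```

```text
[0.63614544 0.1770067  0.0373024 ] [[-0.996, 0.084, -0.0], [0.084, 0.996, -0.0], [0.0, -0.0, -1.0]] [-0.8033609   1.78750137  1.24105745]
```

View pics/w3.png

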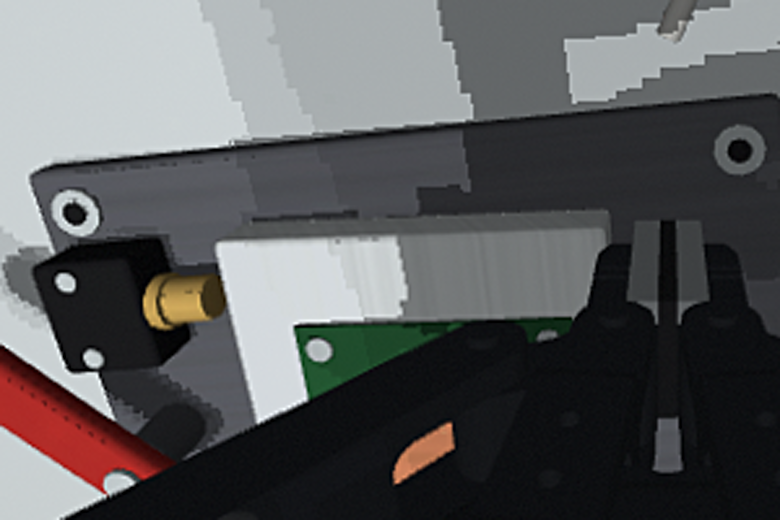

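The plate's right edge (crop about 228,290) is almost at the plunger face (222,298). From here I close in with small arc steps and read the force each time.

Emit:
carry_out(
  steps=[
    [[0,0.07,-0.1,0,-0.01],[0,0.07,-0.1,0,-0.01],[0,0,0,0,0]],
  ],
)

```text
clock: 6.85
tcp_pos: [0.6348, 0.1753, 0.0373]
tool_rot: [0.0, 0.032, 0.999, -0.0]
contact_force: [-0.5, 2.6, 0.3]
width: 0.0001
```

Emit:
carry_out(
  steps=[
    [[0,0.035,-0.05,0,-0.005],[0,0.035,-0.05,0,-0.005],[0,0,0,0,0]],
  ],
)

```text
clock: 7.1
tcp_pos: [0.6341, 0.1745, 0.0373]
tool_rot: [0.0, 0.028, 1.0, -0.0]
contact_force: [-0.3, 1.5, 1.2]
width: -0.0
```

Emit:
carry_out(
  steps=[
    [[0,0.035,-0.05,0,-0.005],[0,0,0,0,0],[0,0,0,0,0]],
  ],
)

```text
clock: 7.35
tcp_pos: [0.6337, 0.174, 0.0373]
tool_rot: [0.0, 0.025, 1.0, -0.0]
contact_force: [0.2, 0.9, 0.9]
width: -0.0001
```

Emit:
carry_out(
  steps=[
    [[0,0.035,-0.05,0,-0.005],[0,0.035,-0.05,0,-0.005],[0,0,0,0,0]],
  ],
)

```text
clock: 7.6
tcp_pos: [0.6329, 0.173, 0.0373]
tool_rot: [-0.0, 0.02, 1.0, -0.0]
contact_force: [-0.5, 2.3, 0.6]
width: 0.0
```

Emit:
carry_out(
  steps=[
    [[0,0.035,-0.05,0,-0.005],[0,0.035,-0.05,0,-0.005],[0,0,0,0,0]],
  ],
)

```text
clock: 7.85
tcp_pos: [0.6321, 0.1721, 0.0373]
tool_rot: [-0.0, 0.015, 1.0, -0.0]
contact_force: [-0.2, 1.8, 0.8]
width: 0.0002
```

Emit:
carry_out(
  steps=[
    [[0,0.035,-0.05,0,-0.005],[0,0,0,0,0],[0,0,0,0,0]],
  ],
)

```text
clock: 8.1
tcp_pos: [0.6318, 0.1716, 0.0373]
tool_rot: [-0.0, 0.013, 1.0, -0.0]
contact_force: [-1.5, 1.3, 1.1]
width: -0.0002
```

```bash
python3 - <<'E'
from h import *
s,p,r=st(); print(p,s['contact_force'])
d,d2=wrist(); im=cv2.cvtColor(d2['img'],cv2.COLOR_RGB2BGR)
cv2.imwrite('pics/w4.png',cv2.resize(im[170:330,0:260],None,fx=3,fy=3,interpolation=cv2.INTER_CUBIC))
E
```

```text
[0.63177888 0.17164343 0.03726484] [-1.45889703  1.27012386  1.06439759]
```

View pics/w4.png

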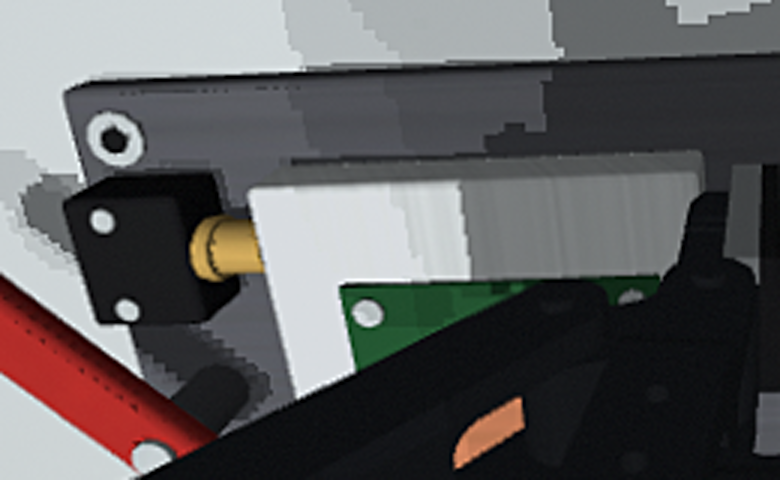

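The plate is now almost parallel to the fixture. The plunger face is hidden under the plate's top edge at crop (262,245), and the force shows no contact yet. I'll keep going in fine steps.

Emit:
carry_out(
  steps=[
    [[0,0.035,-0.05,0,-0.005],[0,0,0,0,0],[0,0,0,0,0]],
  ],
)

```text
clock: 8.4
tcp_pos: [0.6314, 0.1711, 0.0373]
tool_rot: [-0.0, 0.01, 1.0, -0.0]
contact_force: [-0.7, 1.9, 1.0]
width: 0.0002
```

Emit:
carry_out(
  steps=[
    [[0,0.035,-0.05,0,-0.005],[0,0,0,0,0],[0,0,0,0,0]],
  ],
)

```text
clock: 8.65
tcp_pos: [0.6311, 0.1707, 0.0373]
tool_rot: [-0.0, 0.008, 1.0, 0.0]
contact_force: [-0.8, 2.3, 0.3]
width: -0.0003
```

Emit:
carry_out(
  steps=[
    [[0,0.035,-0.05,0,-0.005],[0,0,0,0,0],[0,0,0,0,0]],
  ],
)

```text
clock: 8.9
tcp_pos: [0.6308, 0.1703, 0.0373]
tool_rot: [0.0, 0.005, 1.0, 0.0]
contact_force: [0.3, 3.6, 0.7]
width: -0.0004
```

Emit:
carry_out(
  steps=[
    [[0,0.02,-0.03,0,-0.003],[0,0,0,0,0],[0,0,0,0,0]],
  ],
)

```text
clock: 9.15
tcp_pos: [0.6306, 0.17, 0.0373]
tool_rot: [0.0, 0.004, 1.0, 0.0]
contact_force: [-0.0, 4.5, 0.9]
width: -0.0001
```

Emit:
carry_out(
  steps=[
    [[0,0.02,-0.03,0,-0.003],[0,0,0,0,0],[0,0,0,0,0]],
  ],
)

```text
clock: 9.4
tcp_pos: [0.6304, 0.1697, 0.0373]
tool_rot: [0.0, 0.002, 1.0, 0.0]
contact_force: [0.1, 5.2, 0.3]
width: 0.0
```

Emit:
carry_out(
  steps=[
    [[0,0.02,-0.03,0,-0.003],[0,0,0,0,0],[0,0,0,0,0]],
  ],
)

```text
clock: 9.65
tcp_pos: [0.6301, 0.1695, 0.0373]
tool_rot: [0.0, 0.001, 1.0, 0.0]
contact_force: [-0.4, 6.6, 1.2]
width: 0.0003
```

Emit:
carry_out(
  steps=[
    [[0,0.02,-0.03,0,-0.003],[0,0,0,0,0],[0,0,0,0,0]],
  ],
)

```text
clock: 9.9
tcp_pos: [0.63, 0.1693, 0.0373]
tool_rot: [0.0, -0.001, 1.0, 0.0]
contact_force: [-0.8, 5.8, 0.2]
width: -0.0002
```

Emit:
carry_out(
  steps=[
    [[0,0.02,-0.03,0,-0.003],[0,0,0,0,0],[0,0,0,0,0]],
  ],
)

```text
clock: 10.15
tcp_pos: [0.6297, 0.1691, 0.0373]
tool_rot: [0.0, -0.002, 1.0, 0.0]
contact_force: [0.0, 8.1, -0.3]
width: 0.0
```

Emit:
carry_out(
  steps=[
    [[0,0.02,-0.03,0,-0.003],[0,0,0,0,0],[0,0,0,0,0]],
  ],
)

```text
clock: 10.4
tcp_pos: [0.6295, 0.1689, 0.0373]
tool_rot: [0.0, -0.004, 1.0, 0.0]
contact_force: [0.1, 8.2, 0.4]
width: -0.0002
```

Emit:
carry_out(
  steps=[
    [[0,0.015,-0.02,0,-0.002],[0,0,0,0,0],[0,0,0,0,0],[0,0,0,0,0],[0,0,0,0,0]],
  ],
)

```text
clock: 10.82
tcp_pos: [0.6294, 0.1688, 0.0373]
tool_rot: [0.0, -0.005, 1.0, 0.0]
contact_force: [-0.1, 7.4, 0.3]
width: -0.0001
```

Emit:
carry_out(
  steps=[
    [[0,0,0,0,0],[0,0,0,0,0],[0,0,0,0,0],[0,0,0,0,0]],
  ],
)

```text
clock: 11.15
tcp_pos: [0.6294, 0.1688, 0.0373]
tool_rot: [0.0, -0.005, 1.0, 0.0]
contact_force: [0.5, 9.0, 0.4]
width: -0.0
```

```bash
python3 - <<'E'
from h import *
F=[]
for i in range(5):
    cams.grab_frame('wrist'); F.append(sense()['contact_force'])
d,d2=wrist(); im=cv2.cvtColor(d2['img'],cv2.COLOR_RGB2BGR)
print(np.mean(F,0),st()[1])
cv2.imwrite('pics/w5.png',cv2.resize(im[170:330,0:260],None,fx=3,fy=3,interpolation=cv2.INTER_CUBIC))
for n in ['push_corner','contact_block','edge_point']:
    print(n,[np.round(a['position'],4).tolist() for a in cams.place_of(d,n)[:1]])
E
```

```text
[-0.01117638  8.35413348  0.405774  ] [0.62936832 0.1687975  0.03730136]
push_corner [[0.6191, 0.1603, 0.0136]]
contact_block []
edge_point [[0.6368, 0.0826, 0.0132]]
```

View pics/w5.png

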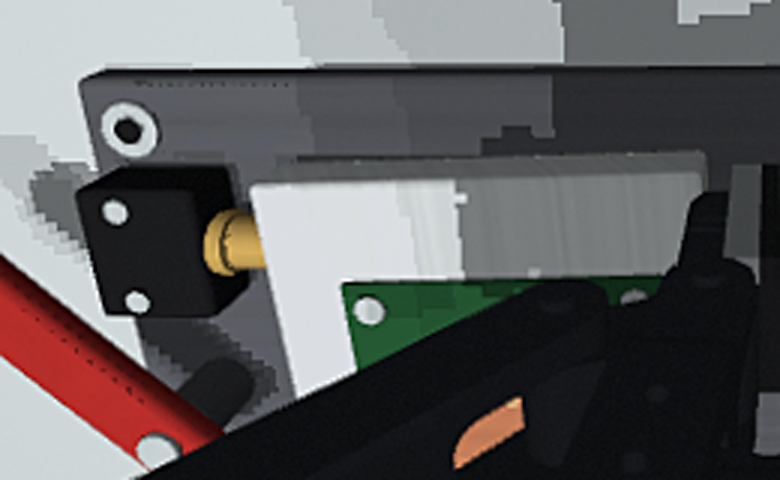

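The plate is parallel and pressed on the plunger, with 8.4 N at the fingers. I'll add a little more and hold.

Emit:
carry_out(
  steps=[
    [[0,0.02,-0.03,0,-0.003],[0,0,0,0,0],[0,0,0,0,0],[0,0,0,0,0],[0,0,0,0,0],[0,0,0,0,0],[0,0,0,0,0],[0,0,0,0,0]],
  ],
)

```text
clock: 12.27
tcp_pos: [0.6292, 0.1686, 0.0373]
tool_rot: [0.0, -0.006, 1.0, 0.0]
contact_force: [-0.0, 8.8, -0.2]
width: -0.0004
```

```bash
python3 - <<'E'
from h import *
F=[]
for i in range(4):
    cams.grab_frame('wrist'); F.append(sense()['contact_force'])
print(np.mean(F,0),st()[1],sense()['qpos'])
E
```

```text
[0.28914104 9.28245751 0.34323782] [0.62917046 0.16863019 0.03733965] [ 2.05361338e-01  7.59887180e-01  1.36870158e+00  9.96676339e-04
  1.01250440e+00 -1.37857054e+00]
```

Emit:
carry_out(
  steps=[
    [[0,0,0.05,0,0],[0,0,0.1,0,0],[0,0,0.1,0,0],[0,0,0.5,0,0],[0,0,1.2,0,0],[0,0,0,-2.0,0],[0,0,0,-3.5,0],[0,0,0,-3.5,0],[0,0,0,-2.0,0],[2.4,0,0,0,0],[2.4,0,0,0,0]],
  ],
)

```text
clock: 13.38
tcp_pos: [0.6292, 0.188, 0.1483]
tool_rot: [0.001, -0.006, 1.0, 0.0]
contact_force: [-0.8, -0.2, -0.2]
width: 0.0229
```

```bash
python3 - <<'E'
from h import *
d,d2=wrist(); save(d2,'w6')
s,p,r=st(); print(p,s['contact_force'],s['width'])
print('tray')
# w1 pose for tray rays
for n in ['push_corner','contact_block','edge_point','keeper_knob','peg','carrier']:
    print(n,[(np.round(a['position'],4).tolist(),round(a['confidence'],2)) for a in cams.place_of(d,n)[:1]])
for c in ['scene','side']:
    e=cams.grab_frame(c)
    for n in ['carrier','keeper_knob','push_corner']: print(c,n,[(np.round(a['position'],4).tolist(),round(a['confidence'],2)) for a in cams.place_of(e,n)[:1]])
    if c=='side': print('lid end',[ray(e,[(300,212)],z).round(3).tolist() for z in (.03,.06,.1)])
    else: print('lid end',[ray(e,[(265,130),(317,72)],z).round(3).tolist() for z in (.03,.06,.1)])
E
```

```text
[0.62864767 0.18778489 0.1467216 ] [-0.37920229 -0.20920922 -0.19934871] 0.024107609135320843
tray
push_corner [([0.619, 0.1548, 0.0156], 0.63)]
contact_block [([0.6369, 0.0749, 0.0052], 0.9)]
edge_point [([0.6361, 0.0785, 0.0096], 0.68)]
keeper_knob [([0.6326, 0.021, 0.0482], 0.96)]
peg []
carrier [([0.7298, 0.1021, 0.0046], 0.59)]
scene carrier [([0.7305, 0.1045, 0.0055], 0.95)]
scene keeper_knob [([0.6347, 0.0241, 0.042], 0.74)]
scene push_corner [([0.6187, 0.1621, 0.013], 0.58)]
lid end [[[0.634, -0.153], [0.624, -0.509]], [[0.618, -0.121], [0.608, -0.46]], [[0.596, -0.077], [0.587, -0.394]]]
side carrier [([0.7303, 0.0976, 0.0072], 0.98)]
side keeper_knob [([0.632, 0.0224, 0.0455], 0.66)]
side push_corner [([0.6195, 0.1573, 0.0177], 0.72)]
lid end [[[0.645, 0.007]], [[0.632, -0.02]], [[0.615, -0.056]]]
```

View pics/w6.png

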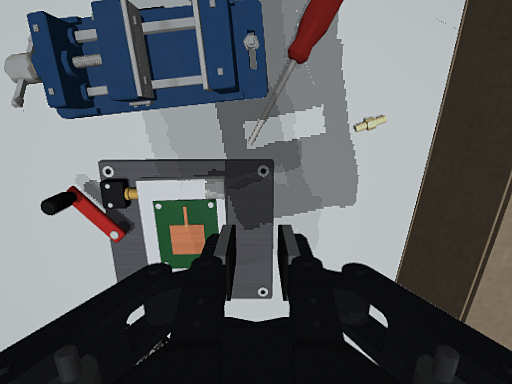

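The plate is seated on the peg and parallel. In w6 the keeper knob is at (55,205) and the pivot at (113,236). The nets agree with both within 3 mm, so I'll move over the knob.

Emit:
carry_out(
  steps=[
    [[2.4,-0.07,-3.3,0,0],[2.4,-0.07,-3.3,0,0],[2.4,-0.07,-3.3,0,0],[2.4,-0.07,-3.3,0,0],[2.4,-0.07,-3.2,0,0],[2.4,0,0,0,-0.124],[2.4,0,0,0,-0.124],[2.4,0,0,0,-0.124],[2.4,0,0,0,-0.124],[2.4,0,0,0,-0.124],[2.4,0,0,0,-0.124],[2.4,0,0,0,0]],
  ],
)

```text
clock: 15.13
tcp_pos: [0.6344, 0.0234, 0.1473]
tool_rot: [-0.0, -0.372, 0.928, 0.0]
contact_force: [-0.0, -0.5, -0.7]
width: 0.0242
```

```bash
python3 - <<'E'
from h import *
d,d2=wrist(); save(d2,'w7')
s,p,r=st(); print(p,r.as_matrix().round(3).tolist(),s['qpos'],s['width'])
for n in ['contact_block','keeper_knob']:
    print(n,[(np.round(a['position'],4).tolist(),round(a['confidence'],2),proj(d2,a['position']).round().tolist()) for a in cams.place_of(d,n)[:1]])
E
```

```text
[0.63445422 0.02339901 0.14733334] [[-0.729, -0.685, 0.0], [-0.685, 0.729, 0.0], [-0.0, -0.0, -1.0]] [-2.08169313e-02  5.87312863e-01  1.37153017e+00  1.85279664e-06
  1.18267308e+00 -2.34576885e+00] 0.024123114591914754
contact_block [([0.6354, 0.0716, 0.0087], 0.74, [[292.0, 220.0]])]
keeper_knob [([0.6312, 0.0208, 0.0488], 0.98, [[257.0, 193.0]])]
```

View pics/w7.png

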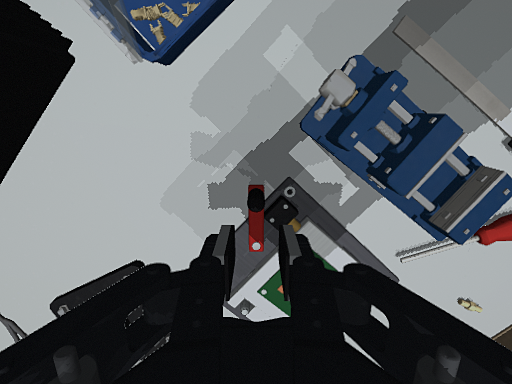

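Emit:
carry_out(
  steps=[
    [[2.4,0.2,0,2.5,0],[2.4,0,0,2.5,0],[2.4,0,0,1.5,0],[2.4,0,0,1.0,0],[2.4,0,0,0.5,0],[2.4,0,0,0.45,0],[1.8,0,0,0,0],[1.8,0,0,0,0],[1.8,0,0,0,0],[1.8,0,0,0,0]],
  ],
)

```text
clock: 16.12
tcp_pos: [0.6334, 0.0221, 0.0636]
tool_rot: [0.001, -0.369, 0.929, -0.0]
contact_force: [-0.7, 0.6, 0.4]
width: 0.0181
```

```bash
python3 - <<'E'
from h import *
d,d2=wrist(); cv2.imwrite('pics/w8.png',cv2.cvtColor(cv2.resize(d2['img'][120:300,150:370],None,fx=3,fy=3),cv2.COLOR_RGB2BGR))
s,p,r=st(); print(p,s['contact_force'],s['width'])
piv=np.array([.671,.0585]); print('rel pivot',p[:2]-piv,np.linalg.norm(p[:2]-piv), 'in tool', (r.inv().apply(np.r_[piv-p[:2],0])))
E
```

```text
[0.63328417 0.02204892 0.06347213] [ 0.18517666 -0.22886088  0.14495988] 0.018410777814060583
rel pivot [-0.03771583 -0.03645108] 0.052451552491892775 in tool [-5.24475920e-02  6.43399122e-04  3.85530312e-05]
```

View pics/w8.png

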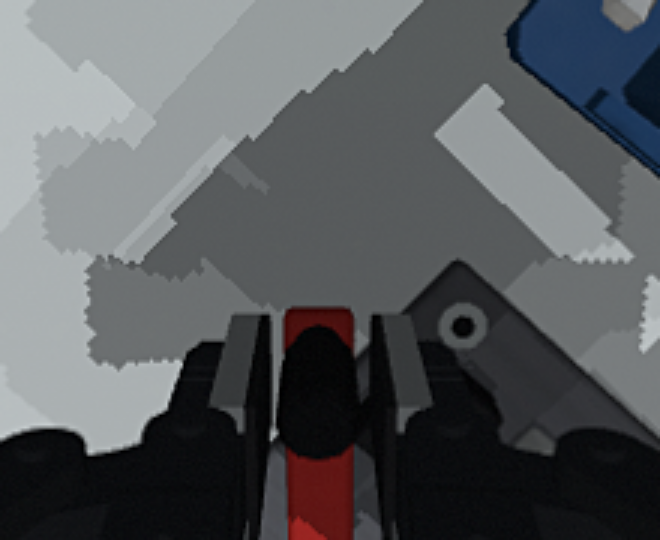

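The knob sits between the pads at crop (318,390). I'll swing the keeper clockwise with the tool turning along.

Emit:
carry_out(
  steps=[
    [[1.8,-0.026,0.51,0,0.1],[1.8,-0.026,0.51,0,0.1],[1.8,-0.026,0.51,0,0.1],[1.8,-0.026,0.51,0,0.1],[1.8,-0.026,0.51,0,0.1],[1.8,-0.026,0.51,0,0.1],[1.8,-0.026,0.51,0,0.1],[1.8,-0.026,0.51,0,0.1],[1.8,0,0,0,0]],
  ],
)

```text
clock: 16.92
tcp_pos: [0.6193, 0.0599, 0.0632]
tool_rot: [0.0, 0.024, 1.0, 0.0]
contact_force: [-0.0, 0.4, 0.9]
width: 0.0181
```

```bash
cat > c.py <<'E'
from h import *
s,p,r=st(); print(p,s['contact_force'],s['width'])
piv=np.array([.671,.0585]); print('pivot in tool', (r.inv().apply(np.r_[piv-p[:2],0])).round(4))
y=r.as_matrix()[:2,1]; print('tool y deg',np.degrees(np.arctan2(y[1],y[0])))
d,d2=wrist()
for n in ['keeper_knob']:
    print(n,[(np.round(a['position'],4).tolist(),round(a['confidence'],2),np.linalg.norm(np.array(a['position'])[:2]-piv)) for a in cams.place_of(d,n)[:1]])
E
python3 c.py
```

```text
[0.61926411 0.05993827 0.06324643] [-0.02885481  0.35266824  0.87834859] 0.018071823030118936
pivot in tool [-0.0517  0.0011  0.    ]
tool y deg 87.24382980018098
keeper_knob [([0.6192, 0.0564, 0.0497], 0.88, np.float64(0.051842550091599535))]
```

Emit:
carry_out(
  steps=[
    [[1.8,-0.026,0.51,0,0.1],[1.8,-0.026,0.51,0,0.1],[1.8,-0.026,0.51,0,0.1],[1.8,-0.026,0.51,0,0.1],[1.8,-0.026,0.51,0,0.1],[1.8,-0.026,0.51,0,0.1],[1.8,-0.026,0.51,0,0.1],[1.8,-0.026,0.51,0,0.1],[1.8,-0.026,0.51,0,0.1],[1.8,-0.026,0.51,0,0.1],[1.8,-0.026,0.51,0,0.1],[1.8,-0.026,0.51,0,0.1]],
  ],
)

```text
clock: 18.02
tcp_pos: [0.6536, 0.1055, 0.0626]
tool_rot: [-0.001, 0.583, 0.812, -0.0]
contact_force: [-3.4, 1.1, 0.4]
width: 0.0179
```

Emit:
carry_out(
  steps=[
    [[1.8,-0.02,0.4,0,0.08],[1.8,-0.02,0.4,0,0.08],[1.8,-0.015,0.3,0,0.06],[1.8,0,0,0,0]],
  ],
)

```text
clock: 18.35
tcp_pos: [0.6648, 0.1075, 0.0626]
tool_rot: [-0.0, 0.668, 0.744, -0.0]
contact_force: [-0.6, -0.0, 0.3]
width: 0.0177
```

```bash
python3 c.py
```

```text
[0.66480867 0.10752845 0.06263391] [-0.55106961 -0.04369536  0.29756368] 0.017729411869018614
pivot in tool [-0.0494  0.0009 -0.    ]
tool y deg 6.137112980387035
keeper_knob [([0.6624, 0.11, 0.0485], 0.82, np.float64(0.052213120956326686))]
```

Emit:
carry_out(
  steps=[
    [[1.8,0,0.15,0,0.03],[1.8,0,0.15,0,0.03],[1.8,0,0.1,0,0.02],[1.8,0,0,0,0]],
  ],
)

```text
clock: 18.78
tcp_pos: [0.6686, 0.1078, 0.0628]
tool_rot: [0.0, 0.697, 0.717, -0.0]
contact_force: [-0.5, -0.1, 0.3]
width: 0.0182
```

Emit:
carry_out(
  steps=[
    [[1.8,0,0.1,0,0.01],[1.8,0,0.1,0,0],[1.8,0,0,0,0]],
  ],
)

```text
clock: 19.03
tcp_pos: [0.6706, 0.1082, 0.0628]
tool_rot: [-0.0, 0.701, 0.713, 0.0]
contact_force: [-1.8, 0.7, -0.2]
width: 0.0183
```

Emit:
carry_out(
  steps=[
    [[1.8,0,0.1,0,0],[1.8,0,0,0,0],[1.8,0,0,0,0]],
  ],
)

```text
clock: 19.28
tcp_pos: [0.6717, 0.1081, 0.0628]
tool_rot: [0.0, 0.701, 0.713, 0.0]
contact_force: [-0.8, 0.8, 1.0]
width: 0.018
```

Emit:
carry_out(
  steps=[
    [[1.8,0,0.1,0,0],[1.8,0,0.1,0,0],[1.8,0,0,0,0]],
  ],
)

```text
clock: 19.53
tcp_pos: [0.6729, 0.1082, 0.0626]
tool_rot: [-0.001, 0.701, 0.713, -0.001]
contact_force: [-7.8, 0.2, 3.8]
width: 0.0184
```

Emit:
carry_out(
  steps=[
    [[1.8,0,0.1,0,0],[1.8,0,0,0,0],[1.8,0,0,0,0]],
  ],
)

```text
clock: 19.78
tcp_pos: [0.6732, 0.1083, 0.0625]
tool_rot: [-0.002, 0.701, 0.713, -0.002]
contact_force: [-14.4, -0.1, 6.8]
width: 0.0183
```

Emit:
carry_out(
  steps=[
    [[1.8,0,0.1,0,0],[1.8,0,0,0,0],[1.8,0,0,0,0]],
  ],
)

```text
clock: 20.03
tcp_pos: [0.6736, 0.1084, 0.0625]
tool_rot: [-0.002, 0.701, 0.713, -0.002]
contact_force: [-21.5, 0.3, 9.7]
width: 0.018
```

Force rises to 21 N at the expected angle, so the keeper is against its end stop. I'll centre the tool on the knob, open and rise.

Emit:
carry_out(
  steps=[
    [[1.8,0,-0.2,0,0],[1.8,0,-0.15,0,0],[2.6,0,0,0,0],[2.6,0,0,0,0],[2.6,0,0,-1.0,0],[2.6,0,0,-2.0,0],[2.6,0,0,-3.5,0],[2.6,0,0,-3.5,0],[2.6,0,0,-3.5,0],[2.6,3.5,0,0,0],[2.6,3.5,0,0,0],[2.6,0,0,0,0]],
  ],
)

```text
clock: 21.03
tcp_pos: [0.6704, 0.1834, 0.1994]
tool_rot: [0.0, 0.7, 0.714, 0.001]
contact_force: [-0.8, 0.7, 0.5]
width: 0.0263
```

```bash
python3 - <<'E'
from h import *
d,d2=wrist(); save(d2,'w9')
s,p,r=st(); print(p,s['contact_force'])
for c in ['wrist','scene','side']:
    e=d if c=='wrist' else cams.grab_frame(c)
    if c=='side': cv2.imwrite('pics/s9.png',cv2.cvtColor(cv2.resize(e['img'][110:250,140:360],None,fx=3.5,fy=3.5,interpolation=cv2.INTER_CUBIC),cv2.COLOR_RGB2BGR))
    for n in ['carrier','push_corner','edge_point','contact_block','keeper_knob','screwdriver','solder_spool']: print(c,n,[(np.round(a['position'],4).tolist(),round(a['confidence'],2)) for a in cams.place_of(e,n)[:1]])
E
```

```text
[0.67056016 0.18094604 0.19870342] [ 0.14108467 -0.12845451 -0.00347323]
wrist carrier [([0.7345, 0.1017, 0.0089], 0.92)]
wrist push_corner [([0.7327, 0.1005, 0.007], 0.72)]
wrist edge_point [([0.6389, 0.08, 0.0157], 0.59)]
wrist contact_block [([0.6393, 0.0748, 0.0101], 0.66)]
wrist keeper_knob [([0.6691, 0.1065, 0.0483], 0.95)]
wrist screwdriver [([0.5143, 0.2166, -0.0025], 0.64)]
wrist solder_spool []
scene carrier [([0.7284, 0.1037, 0.0097], 0.98)]
scene push_corner [([0.6134, 0.1607, 0.0111], 0.61)]
scene edge_point [([0.6433, 0.0786, 0.0131], 0.94)]
scene contact_block [([0.6367, 0.0768, 0.005], 0.54)]
scene keeper_knob [([0.6708, 0.1099, 0.0423], 0.62)]
scene screwdriver [([0.5141, 0.2201, -0.0005], 0.57)]
scene solder_spool [([0.4286, -0.0679, 0.0008], 0.75)]
side carrier [([0.7306, 0.0977, 0.0075], 0.62)]
side push_corner [([0.622, 0.1573, 0.0159], 0.83)]
side edge_point [([0.6405, 0.08, 0.0159], 0.83)]
side contact_block [([0.6328, 0.0783, 0.012], 0.68)]
side keeper_knob [([0.6698, 0.105, 0.0444], 0.67)]
side screwdriver [([0.5122, 0.2195, -0.0005], 0.59)]
side solder_spool [([0.4284, -0.0695, -0.0037], 0.94)]
```

View pics/s9.png

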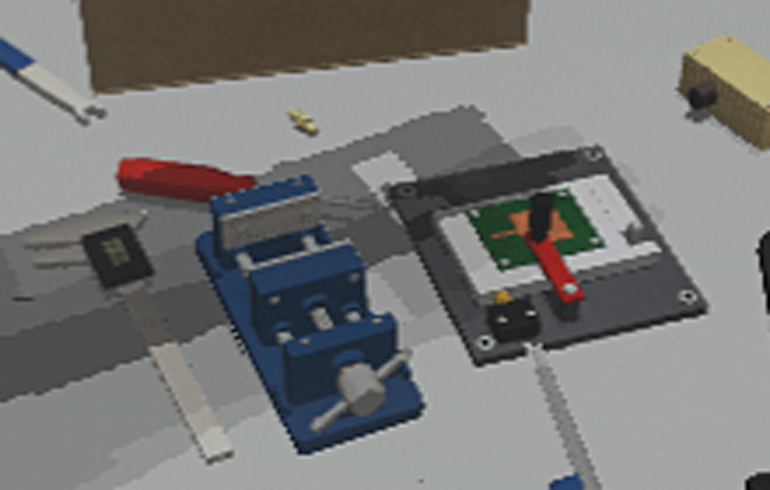

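```bash
python3 - <<'E'
from h import *
d,d2=wrist(); im=d2['img'].astype(int)
m=(im[...,0]>90)&(im[...,1]<60)&(im[...,2]<60)
n,l,stt,c=cv2.connectedComponentsWithStats(m.astype(np.uint8))
for i in range(1,n):
    if stt[i,4]<150: continue
    v,u=np.nonzero(l==i); P=ray(d2,np.c_[u,v],.0285)
    if np.linalg.norm(P.mean(0)-[.671,.085])>.04: continue
    (ct,wh,a)=cv2.minAreaRect((P*1000).astype(np.float32)); print('keeper',ct,wh,a)
    w=P-P.mean(0); e=np.linalg.svd(w,full_matrices=False)[2][0]; print('axis deg',np.degrees(np.arctan2(*e[::-1])))
g=(im[...,1]>1.5*im[...,0])&(im[...,1]>im[...,2]*1.3)&(im[...,1]>40)
v,u=np.nonzero(g); P=ray(d2,np.c_[u,v],.0205)*1000
P=P[np.linalg.norm(P-[680,120],axis=1)<90]; print('board',cv2.minAreaRect(P.astype(np.float32)))
# fixture yaw from the dark hull in scene-independent way: contact block/peg baseline is too short; print holes not attempted
E
```

```text
keeper (672.3944091796875, 70.85137176513672) (12.41074275970459, 33.81471252441406) 1.297141432762146
axis deg -88.34099301560718
board ((675.6203002929688, 124.52146911621094), (68.56520080566406, 56.94892120361328), 2.608859062194824)
```

```bash
python3 -c "
from h import *
print(sense()['clock']); print(env.close_job())"
```

```text
22.2833
the job is handed in; nothing more can be done
None
```

The job is handed in at 22.3 s of the 64 s allowed. The plate is seated against the plunger and the keeper is on its end stop.

- **Press:** I turned the carrier about the peg with closed fingers, in an arc. It was held for over a second at 8.4 N and then 9.3 N, measured at the fingers. From that and about 1.7 mm of plunger travel I estimate 8–12 N on the contact. The plunger force itself cannot be read.
- **Keeper:** I caged the knob loosely between the fingers and swung it round until the force climbed to 21 N. I then centred the tool on the knob, opened and rose clear.
- **Last checks:**
  - The keeper axis is at 91.3–91.7°, against 91.2° expected at the stop.
  - The board is parallel to the fixture within about 0.03 rad, inside the 0.06 allowed.
  - The slot is still on the peg.
  - The screwdriver and the solder spool are within network accuracy (about 4 mm) of where they started.
  - Force on the tool is about 0 N.
- **Disagreements:** The wrist-camera network put `push_corner` at the peg in the last picture. The corner was out of that view, and the scene and side cameras placed it correctly. The networks also put the knob 1–3 mm short of the stop, which is within their accuracy.

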